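# Unstack the dried lids and close each canister with its own

### The job

The four washed canisters are dry, and their wooden lids are piled up beside them, each standing over the knob of the next larger one. Take the pile apart and close every canister with its own lid, fully down and level on the rim. Set the lids down gently rather than dropping them, and leave the canisters, the small bottle and the red-capped spice jar where they are.

Things in the scene. Friction and masses are not known exactly. Their poses are not given: they have to be found in the camera images.
- canister_large: largest of four open white ceramic canisters, loose, upright, round: body 112 mm across up to 102 mm, then a neck 95 mm across, narrowing to 89 mm at the rim, 128 mm high. Origin: centre of the underside, z up. Closed by lid_large, whose hollow top then rests on the rim: the lid's origin is 104 mm above this one
- canister_medium: second largest of four open white ceramic canisters, loose, upright, round: body 96 mm across up to 88 mm, then a neck 79 mm across, narrowing to 73 mm at the rim, 114 mm high. Origin: centre of the underside, z up. Closed by lid_medium, whose hollow top then rests on the rim: the lid's origin is 90 mm above this one
- canister_small: second smallest of four open white ceramic canisters, loose, upright, round: body 80 mm across up to 74 mm, then a neck 63 mm across, narrowing to 57 mm at the rim, 100 mm high. Origin: centre of the underside, z up. Closed by lid_small, whose hollow top then rests on the rim: the lid's origin is 76 mm above this one
- canister_tiny: smallest of four open white ceramic canisters, loose, upright, round: body 64 mm across up to 60 mm, then a neck 47 mm across, narrowing to 41 mm at the rim, 86 mm high. Origin: centre of the underside, z up. Closed by lid_tiny, whose hollow top then rests on the rim: the lid's origin is 62 mm above this one
- lid_large: largest of four round wooden lids, hollow below like a cap: 112 mm across, 104 mm inside, 31 mm high, hollow 24 mm deep; on top a round steel knob 18 mm across, 20 mm high (its top 51 mm above the origin). Origin: centre of the lower edge, z up. Fits over the neck of canister_large. Bottom of the pile, on the worktop
- lid_medium: second largest of four round wooden lids, hollow below like a cap: 96 mm across, 88 mm inside, 31 mm high, hollow 24 mm deep; on top a round steel knob 18 mm across, 20 mm high (its top 51 mm above the origin). Origin: centre of the lower edge, z up. Fits over the neck of canister_medium. In the pile it stands on the next larger lid, 31 mm higher, and hides its knob
- lid_small: second smallest of four round wooden lids, hollow below like a cap: 80 mm across, 72 mm inside, 31 mm high, hollow 24 mm deep; on top a round steel knob 18 mm across, 20 mm high (its top 51 mm above the origin). Origin: centre of the lower edge, z up. Fits over the neck of canister_small. In the pile it stands on the next larger lid, 31 mm higher, and hides its knob
- lid_tiny: smallest of four round wooden lids, hollow below like a cap: 64 mm across, 56 mm inside, 31 mm high, hollow 24 mm deep; on top a round steel knob 18 mm across, 20 mm high (its top 51 mm above the origin). Origin: centre of the lower edge, z up. Fits over the neck of canister_tiny. In the pile it stands on the next larger lid, 31 mm higher, and hides its knob; it is the top one
- bottle_1: a bystander: a small clear bottle with a white cap, 46 mm across and 90 mm tall, beside a tall coffee maker (0.37 m high, from x = 0.56 m back, y = 0.12 to 0.26 m; keep the hand clear of it); origin at the centre of its underside
- spice_jar_4: a bystander: a small spice jar with a red cap, 47 mm across and 97 mm tall, behind the work; origin at the centre of its underside
Not all that is in view belongs to the job. Leave any blue look-alike of the canister_medium alone.

How it is judged:
By the outcome, as a careful person would: the job done as asked, in the order asked, and still so for the second after the job is handed in, with the robot touching nothing.
It also fails if it takes over 115 s, if anything falls off the work surface, if the arm or the gripper's body presses on something with over 40 N, if the wrist force passes 120 N, or if a joint passes its speed limit or range.

### The arm

A 6-joint arm with a two-finger parallel gripper is mounted at the origin on a cart in front of the work surface, level with it; the furniture and walls round the work are solid. World frame = base frame: x ahead of the robot, y to its left, z up, the work surface at z = 0. Lengths are in mm, angles in rad, forces in N, time in s.
With the tool pointing down it reaches from about 300 to 750 mm from the base axis. Payload 8.5 kg.
Tool frame: the origin (TCP) lies at the very end of the fingers, on their centre line; the grasp point (between the pads) lies 19 mm behind it; z points along the fingers, y is the line along which they close (so a half turn about z gives the same grasp; the last joint's range is limited). The gripper opens to 88 mm and grips with 3 to 60 N. Pads are 18 mm wide; open, the fingers measure 123 mm over their backs; the gripper's body (75 mm by 187 mm) begins 45 mm behind the grasp point.
Start: joints at [-1.391, 0.381, 1.297, -0, 1.464, -0.215], TCP at [211.536, -507.674, 238.748] pointing down, gripper open.
Joint ranges: [-3.11, 3.11], [-0.89, 2.33], [0.22, 2.48], [-1.42, 4.56], [0.17, 2.85], [-2.88, 2.88]. Speed limits (rad/s): [2.39, 2.39, 3.14, 3.14, 3.14, 3.14].

### API

Orientations are given as [roll, pitch, yaw] about the fixed x, y, z axes, in that order (R = Rz(yaw) Ry(pitch) Rx(roll)).
In Python, from bench import robot, cams gives the robot as it stands.
- The arm moves only by the tool step_arm, never from a script. Its argument "plan" is a list of rows, each a list of 5 numbers: the shift along the tool's x, y, z as a fraction of full scale, then the turn about the tool's z as a fraction of full scale, then the opening, from 0 (shut) to 1 (fully open). A call has 1 to 5 rows; each row shifts and turns the commanded pose from where the row before left it, along the tool's axes as they then stand; what a row does not reach is not made up. Full scale, the value 1, is 2.5 cm for a shift and 6 degrees for a turn. A row lasts 1/10 s, in which the tool goes at most 50 mm and 8.59 degrees, less where a joint would pass 70% of its speed; a pose out of reach is approached as far as the arm can. A call with a number of a shift or a turn outside -1 to 1 is refused whole. A call with a gripper value outside its range is refused whole. The fingers move at their own pace and stop on an object; "newtons" is the grip in N (left out, the last holds). Time passes only in rows, so rows that do not move let the fingers close. It gives the time, the measured TCP pose, the force, the opening and the grip force at its end, in the units of the state.
- robot.get_state(): the state, without advancing time (a new reading comes with each control period).
- cams.camera(name): name is "side" or "top" or "wrist"; returns a dict with "img" (420x560x3 uint8, red, green, blue), "range_z" (420x560 float32, mm along the optical axis (not along the pixel's ray), 0 where there is no reading), "mtx" (3x3 intrinsics, pixels), "T" (4x4, takes a point from camera to world coordinates); the wrist camera has in their place "T_tool_cam" (4x4, takes a point from camera to tool coordinates, whose origin is the TCP and whose axes are the flange's). Camera axes: x right, y up, looking along -z (the intrinsics and any distortion apply to the point x, -y, -z); pixel columns grow to the right and rows downward; lengths in mm; the calibration is good to about 2 mm. The wrist camera is an equidistant fisheye: a pixel r from the principal point sees the ray r / f radians off the axis. A picture is of the moment at which its call begins: read the wrist's pose just before it.
- robot.job_done(): hands the job in; it is judged then, once.
The state is a dict: "time": time; "joints": joint angles; "qd": joint speeds; "joint_torque": joint torques, N m; "tool_pos": TCP position; "orientation": TCP orientation; "wrist_force": force on the tool from outside, world axes, zero at the start; "moment": the same for the moment, N m; "finger_gap": finger opening in mm; "grip_force": force on a finger pad.
Only numpy, scipy, OpenCV 4.12 (cv2) and the standard library are available. Lean on these libraries where they do the work, as an engineer would, in place of code of your own. Each camera call takes 0.05 s, during which the arm holds its last target. There are 200 camera calls.

## Working session

There is one attempt and no reset: what is moved stays moved. The work goes in short steps, Python scripts to look and compute and a tool call to move; the robot and the scene stay as the last step left them, time stands still between calls to the robot, and variables do not carry over. Pictures are saved under pics/ and viewed, at most 14 in all, crops included, and the job is handed in when it is done.

Besides the shell and the picture viewer there is one more tool, called by a JSON object that holds its "method" and its "body", one argument or row to a line. step_arm: Moves the arm, as the interface text tells. Its arguments: {"type":"object","properties":{"plan":{"type":"array","items":{"type":"array","items":{"type":"number"}}},"newtons":{"type":"number"}},"required":["plan"]}

```bash
ls; mkdir -p pics
python3 - <<'E'
from bench import robot,cams
import cv2,numpy as np
s=robot.get_state();print(s)
for n in("top","side"):
    c=cams.camera(n);print(n,c["mtx"].tolist(),np.round(c["T"],3).tolist(),[k for k in c])
    cv2.imwrite(f"pics/{n}0.png",c["img"][:,:,::-1]);np.savez(f"{n}0.npz",**{k:c[k] for k in("img","range_z","mtx","T")})
E
```

```text
pics
{'time': 0.0, 'joints': array([-1.39131063e+00,  3.81170346e-01,  1.29825457e+00, -3.50109679e-05,
        1.46362120e+00, -2.15315615e-01]), 'qd': array([ 0.00023805, -0.00088119, -0.00125271, -0.00130855,  0.00083276,
       -0.00173318]), 'joint_torque': array([ 2.32203034e-03, -4.37925303e+01, -2.24553734e+01,  7.14518130e-02,
        3.52466223e-02, -8.40480948e-05]), 'tool_pos': array([ 211.472281  , -507.40541859,  238.15364391]), 'orientation': array([-3.14016531e+00, -2.76540090e-04,  3.94804884e-01]), 'wrist_force': array([-0.2922276 , -0.16617801,  0.5813576 ]), 'moment': array([-0.01083358, -0.00484373, -0.00282557]), 'grip_force': 0.0, 'finger_gap': 88.22098072816077}
top [[399.0411815206796, 0.0, 282.62703792294474], [0.0, 399.0411815206796, 210.32378252556958], [0.0, 0.0, 1.0]] [[-0.002, 0.984, -0.181, 283.776], [-1.0, -0.004, -0.015, -201.212], [-0.016, 0.181, 0.983, 1342.81], [0.0, 0.0, 0.0, 1.0]] ['img', 'range_z', 'mtx', 'T']
side [[521.728784662022, 0.0, 277.0533630563039], [0.0, 521.728784662022, 209.19228628018564], [0.0, 0.0, 1.0]] [[0.826, 0.343, -0.446, -380.844], [-0.563, 0.478, -0.674, -1549.812], [-0.018, 0.808, 0.588, 1274.106], [0.0, 0.0, 0.0, 1.0]] ['img', 'range_z', 'mtx', 'T']
```

View pics/top0.png

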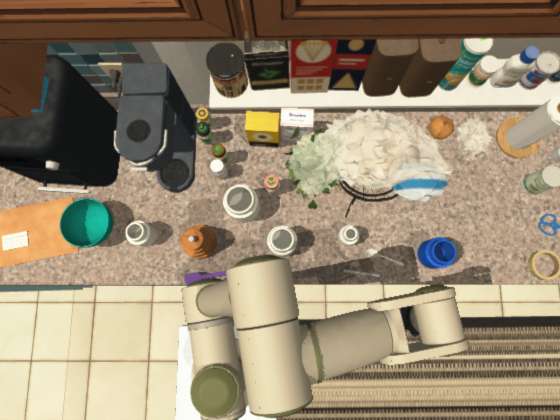

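View pics/side0.png

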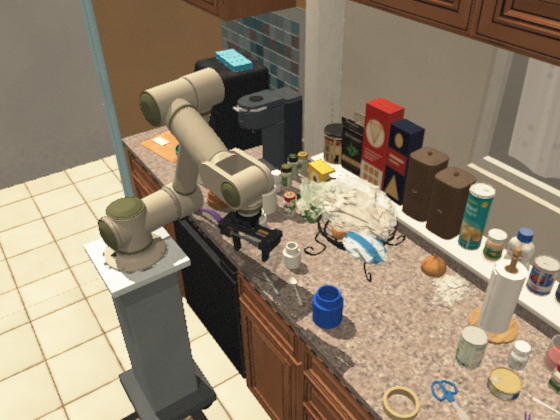

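The top view shows open white canisters at (241,203), (282,241), (140,233) and (349,235). The lid pile is at (199,241), with the bottle at (219,170) and the red cap at (271,182). The blue look-alike at (438,253) is to be left alone. Next I measure them and make one enlarged crop.

```bash
cat > h.py <<'E'
import numpy as np,cv2
def cloud(c):
    z=c["range_z"];v,u=np.mgrid[:z.shape[0],:z.shape[1]];K=c["mtx"]
    p=np.stack([(u-K[0,2])/K[0,0]*z,-(v-K[1,2])/K[1,1]*z,-z,np.ones_like(z)],-1)@np.asarray(c["T"]).T
    return p[...,:3]
def ray(c,u,v,h):
    K=c["mtx"];T=np.asarray(c["T"]);d=T[:3,:3]@np.array([(u-K[0,2])/K[0,0],-(v-K[1,2])/K[1,1],-1])
    return T[:3,3]+d*(h-T[2,3])/d[2]
def circ(xy):
    A=np.c_[2*xy,np.ones(len(xy))];s=np.linalg.lstsq(A,(xy**2).sum(1),rcond=None)[0]
    return s[0],s[1],np.sqrt(s[2]+s[0]**2+s[1]**2)
E
python3 - <<'E'
from h import *
c=np.load("top0.npz");P=cloud(c)
for n,(u,v) in dict(A=(241,203),B=(282,241),C=(140,233),D=(349,235),pile=(199,241),bottle=(219,170),jar=(271,182),blue=(438,253)).items():
    w=P[v-28:v+29,u-28:u+29].reshape(-1,3)
    x0=P[v,u,:2]
    w=w[np.hypot(*(w[:,:2]-x0).T)<75]
    h=np.histogram(w[:,2],np.arange(-10,180,6))
    print(n,np.round(P[v,u]), {int(a):int(b) for a,b in zip(h[1],h[0]) if b>15})
im=c["img"][150:280,110:370];cv2.imwrite("pics/crop.png",cv2.resize(im,None,fx=3,fy=3,interpolation=2)[:,:,::-1])
E
```

```text
A [555. -39.   9.] {-10: 28, -4: 260, 2: 276, 8: 157, 14: 21, 20: 26, 26: 20, 32: 24, 38: 25, 44: 19, 50: 25, 56: 25, 68: 18, 92: 38, 98: 186, 104: 55, 110: 29, 116: 27, 122: 87, 128: 64}
B [ 425. -178.    5.] {-10: 43, -4: 473, 2: 341, 8: 117, 80: 64, 86: 159, 92: 26, 104: 21, 110: 92, 116: 23}
C [453. 302.   8.] {-10: 62, -4: 610, 2: 236, 8: 47, 14: 29, 20: 26, 26: 22, 32: 23, 38: 36, 44: 19, 50: 19, 56: 16, 62: 25, 68: 95, 74: 77, 80: 24, 86: 29, 92: 43, 98: 57}
D [ 443. -403.   11.] {-10: 76, -4: 787, 2: 359, 8: 35, 50: 19, 56: 100, 62: 35, 80: 42, 86: 26}
pile [413.  74. 125.] {-10: 47, -4: 483, 2: 174, 20: 21, 26: 122, 32: 56, 50: 16, 56: 68, 62: 78, 86: 54, 92: 80, 116: 72, 122: 231, 140: 26}
bottle [647.  24.  95.] {-10: 66, -4: 623, 2: 240, 8: 20, 56: 27, 62: 25, 74: 22, 80: 26, 86: 101, 92: 43, 98: 32, 104: 75}
jar [ 605. -145.   98.] {-10: 77, -4: 741, 2: 278, 62: 17, 92: 98, 98: 81, 134: 28, 140: 18}
blue [ 383. -695.   10.] {-10: 32, -4: 394, 2: 266, 8: 104, 14: 37, 20: 28, 26: 29, 32: 44, 38: 27, 44: 39, 50: 30, 56: 34, 62: 26, 68: 24, 74: 17, 80: 55, 86: 157, 92: 46, 98: 43, 104: 34, 110: 111, 116: 18}
```

View pics/crop.png

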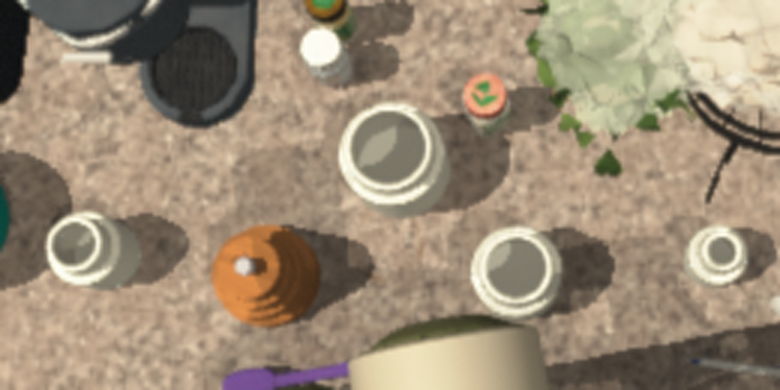

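The crop shows knob (248,265), large canister (392,150), medium (515,262), tiny (717,250) and small (85,245). Depth heights of 128, 114, 100 and 86 mm confirm sizes, and the blue one is outside this area. Now centres.

```bash
cat >> h.py <<'E'
def ring(P,x,y,h,R,tol=5,rm=None):
    """circle fitted to the cloud points near (x,y) within tol of height h"""
    q=P.reshape(-1,3);d=np.hypot(q[:,0]-x,q[:,1]-y);q=q[(d<R+20)&(abs(q[:,2]-h)<tol)]
    hull=cv2.convexHull(q[:,:2].astype(np.float32))[:,0]
    (hx,hy),hr=cv2.minEnclosingCircle(hull)
    f=circ(q[:,:2]); return np.round([len(q),hx,hy,hr,*f,np.median(q[:,2])],1)
E
python3 - <<'E'
from h import *
for cam in("top","side"):
    c=np.load(cam+"0.npz");P=cloud(c);print(cam)
    for n,(x,y,h,R) in dict(L=(555,-39,128,45),M=(425,-178,114,36),S=(453,302,100,29),T=(443,-403,86,21),knob=(410,72,144,9),p1=(405,72,124,32),p2=(405,72,93,40),p3=(405,72,62,48),p4=(405,72,31,56)).items():
        try: print(n,h,ring(P,x,y,h,R))
        except Exception as e: print(n,"none")
E
```

```text
top
L 128 [146.  543.8 -46.4  45.5 543.5 -46.4  42.4 127.5]
M 114 [ 119.   419.1 -178.7   37.   419.3 -178.7   34.3  113.6]
S 100 [ 83.  447.6 286.2  29.5 447.4 285.9  26.4  99.6]
T 86 [  64.   439.6 -394.7   21.2  439.5 -394.7   18.6   85.5]
knob 144 [ 21.  418.4  94.4   8.1 418.1  93.9   5.8 143.7]
p1 124 [264.  419.   95.1  32.  418.1  94.2  22.9 123.7]
p2 93 [113.  419.2  97.4  39.6 420.   98.1  36.4  93.2]
p3 62 [118.  419.6 100.9  47.5 420.4 101.2  44.4  62.4]
p4 31 [165.  421.3  99.2  56.  421.1 100.6  52.   30.8]
side
L none
M 114 [   9.   443.3 -201.9   20.3  417.1 -184.7   36.1  113.2]
S none
T 86 [  35.   439.8 -397.1   23.   439.5 -398.1   18.5   84.1]
knob none
p1 none
p2 none
p3 62 [ 16.  380.9  94.7  25.9 391.1  95.5  19.5  61.2]
p4 31 [ 54.  387.8  78.3  46.1 397.6  81.9  28.7  30.5]
```

{"method": "step_arm", "body": {
  "plan": [
    [0,0,0,0.942,1],
    [0,0,0,0.942,1],
    [0,0,0,0.942,1],
    [0,0,0,0.942,1],
    [0,0,0,0,1]
  ]
}}

```text
time: 0.6
tool_pos: [211.5, -507.5, 238.4]
orientation: [-3.141, 0.0, -0.001]
wrist_force: [0.1, 0.3, 0.8]
finger_gap: 88.1
grip_force: 0.0
```

{"method": "step_arm", "body": {
  "plan": [
    [0.33,-0.963,0,0,1],
    [0.33,-0.963,0,0,1],
    [0.33,-0.963,0,0,1],
    [0.33,-0.963,0,0,1],
    [0.33,-0.963,0,0,1]
  ]
}}

```text
time: 1.1
tool_pos: [252.9, -386.2, 238.6]
orientation: [-3.141, 0.0, 0.003]
wrist_force: [0.2, 0.4, -0.5]
finger_gap: 88.5
grip_force: 0.0
```

{"method": "step_arm", "body": {
  "plan": [
    [0.33,-0.963,0,0,1],
    [0.33,-0.963,0,0,1],
    [0.33,-0.963,0,0,1],
    [0.33,-0.963,0,0,1],
    [0.33,-0.963,0,0,1]
  ]
}}

```text
time: 1.6
tool_pos: [294.1, -265.8, 238.7]
orientation: [-3.141, 0.0, 0.003]
wrist_force: [-0.3, -0.5, -0.5]
finger_gap: 87.8
grip_force: 0.0
```

{"method": "step_arm", "body": {
  "plan": [
    [0.33,-0.963,0,0,1],
    [0.33,-0.963,0,0,1],
    [0.33,-0.963,0,0,1],
    [0.33,-0.963,0,0,1],
    [0.33,-0.963,0,0,1]
  ]
}}

```text
time: 2.1
tool_pos: [335.3, -145.4, 238.7]
orientation: [-3.142, 0.0, 0.003]
wrist_force: [-0.4, 0.1, 0.6]
finger_gap: 87.8
grip_force: 0.0
```

{"method": "step_arm", "body": {
  "plan": [
    [0.33,-0.963,0,0,1],
    [0.33,-0.963,0,0,1],
    [0.33,-0.963,0,0,1],
    [0.33,-0.963,0,0,1],
    [0,0,0,0,1]
  ]
}}

```text
time: 2.6
tool_pos: [368.4, -48.3, 238.7]
orientation: [-3.141, 0.0, 0.006]
wrist_force: [0.6, 0.4, -0.2]
finger_gap: 88.0
grip_force: 0.0
```

```bash
cat >> h.py <<'E'
from scipy.spatial.transform import Rotation as Rot
def wcloud(c,s):
    """world points of the wrist fisheye depth; range_z along the axis"""
    z=c["range_z"];v,u=np.mgrid[:z.shape[0],:z.shape[1]];K=c["mtx"]
    a=(u-K[0,2])/K[0,0];b=(v-K[1,2])/K[1,1];r=np.hypot(a,b)+1e-9;k=np.tan(np.minimum(r,1.5))/r
    p=np.stack([a*k*z,-b*k*z,-z,np.ones_like(z)],-1)
    T=np.eye(4);T[:3,:3]=Rot.from_euler("xyz",s["orientation"]).as_matrix();T[:3,3]=s["tool_pos"]
    return (p@(T@c["T_tool_cam"]).T)[...,:3]
E
python3 - <<'E'
from bench import robot,cams
from h import *
s=robot.get_state();c=cams.camera("wrist");print(s["tool_pos"],s["orientation"],c.keys(),np.round(c["T_tool_cam"],2).tolist())
cv2.imwrite("pics/w1.png",c["img"][:,:,::-1]);P=wcloud(c,s)
for n,(x,y,h,R) in dict(L=(544,-46,128,45),M=(419,-178,114,36),knob=(418,94,144,9),p1=(418,94,124,32),p2=(418,96,93,40),p3=(418,100,62,48)).items():
    try: print(n,h,ring(P,x,y,h,R,6))
    except Exception as e: print(n,"none")
E
```

```text
[368.36879131 -48.34182917 238.7085837 ] [-3.14113590e+00  3.63405126e-05  6.14070247e-03] dict_keys(['img', 'range_z', 'mtx', 'T_tool_cam']) [[-0.0, 0.95, 0.3, 78.84], [1.0, 0.0, -0.0, -0.21], [-0.0, 0.3, -0.95, -146.28], [0.0, 0.0, 0.0, 1.0]]
L 128 [1070.   535.4  -46.3   43.6  543.   -46.3   41.5  127.9]
M 114 [1498.   420.7 -178.6   37.5  420.4 -177.9   34.1  114.1]
knob 144 [357.  419.5  95.1   9.7 420.1  94.6   6.6 143.4]
p1 124 [3185.   420.1   96.    32.7  419.9   95.5   24.1  124.1]
p2 93 [1117.   420.5   98.    40.3  420.2   97.9   36.7   93.1]
p3 62 [1014.   421.7  100.8   48.2  420.7  101.    44.8   62.1]
```

View pics/w1.png

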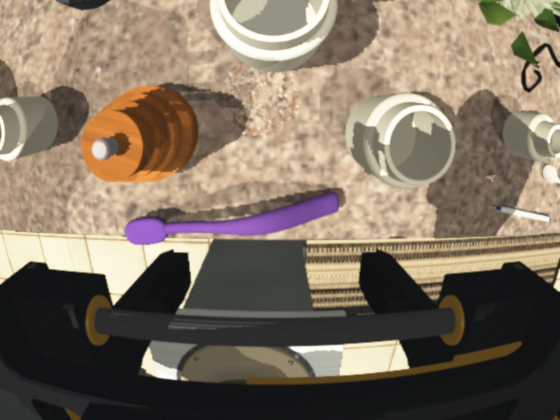

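The wrist view shows the knob at (105,148), large canister (273,15), medium (418,143), small (10,130) and tiny (545,135). It agrees with the top view within 2 mm. Grasping the tiny lid's knob next.

{"method": "step_arm", "body": {
  "plan": [
    [0.4,-1,0,0,1],
    [0.4,-1,0,0,1],
    [0.4,-1,0,0,1],
    [0.4,-1,0,0,1],
    [0.4,-1,0,0,1]
  ]
}}

```text
time: 3.15
tool_pos: [418.6, 74.8, 238.7]
orientation: [3.141, 0.0, 0.001]
wrist_force: [0.3, 0.1, -0.2]
finger_gap: 88.0
grip_force: 0.0
```

{"method": "step_arm", "body": {
  "plan": [
    [0.03,-0.72,0.4,0,0.6],
    [0,0,1,0,0.6],
    [0,0,1,0,0.6],
    [0,0,0.9,0,0.6],
    [0,0,0.5,0,0.6]
  ]
}}

```text
time: 3.65
tool_pos: [418.4, 91.8, 142.2]
orientation: [3.142, 0.002, 0.001]
wrist_force: [-0.7, -0.5, 1.4]
finger_gap: 53.4
grip_force: 0.0
```

{"method": "step_arm", "body": {
  "plan": [
    [0,0,0.3,0,0.6],
    [0,0,0.3,0,0.6],
    [0,0,0,0,0.6]
  ]
}}

```text
time: 3.95
tool_pos: [418.8, 92.4, 128.3]
orientation: [3.142, 0.001, 0.0]
wrist_force: [0.5, 0.3, -0.7]
finger_gap: 53.2
grip_force: 0.0
```

{"method": "step_arm", "body": {
  "plan": [
    [0.02,-0.1,0.06,0,0.6],
    [0,0,0,0,0.3],
    [0,0,0,0,0],
    [0,0,0,0,0],
    [0,0,0,0,0]
  ],
  "newtons": 30
}}

```text
time: 4.45
tool_pos: [419.4, 95.3, 127.4]
orientation: [3.142, -0.0, 0.0]
wrist_force: [-0.0, 0.4, 1.1]
finger_gap: 23.0
grip_force: 0.0
```

{"method": "step_arm", "body": {
  "plan": [
    [0,0,0,0,0],
    [0,0,0,0,0]
  ]
}}

```text
time: 4.65
tool_pos: [419.4, 95.3, 127.4]
orientation: [3.142, -0.0, 0.0]
wrist_force: [-0.8, -0.3, 0.5]
finger_gap: 17.4
grip_force: 30.0
```

{"method": "step_arm", "body": {
  "plan": [
    [0,0,-0.4,0,0],
    [0,0,-0.9,0,0],
    [0,0,-0.7,0,0],
    [0,0,0,0,0]
  ]
}}

```text
time: 5.05
tool_pos: [420.4, 95.3, 179.4]
orientation: [3.141, -0.005, 0.0]
wrist_force: [-0.5, -0.7, -1.2]
finger_gap: 17.0
grip_force: 30.0
```

{"method": "step_arm", "body": {
  "plan": [
    [0,0.5,0,0,0],
    [0,0.98,0,0,0],
    [0,0.98,0,0,0],
    [0,0.98,0,0,0],
    [0,0.98,0,0,0]
  ]
}}

```text
time: 5.55
tool_pos: [419.0, -16.0, 176.7]
orientation: [-3.141, 0.001, 0.0]
wrist_force: [0.2, 0.1, -0.7]
finger_gap: 17.1
grip_force: 30.0
```

{"method": "step_arm", "body": {
  "plan": [
    [0.04,0.98,0,0,0],
    [0.04,0.98,0,0,0],
    [0.04,0.98,0,0,0],
    [0.04,0.98,0,0,0],
    [0.04,0.98,0,0,0]
  ]
}}

```text
time: 6.05
tool_pos: [424.1, -138.6, 176.6]
orientation: [-3.141, 0.001, 0.0]
wrist_force: [1.0, -0.2, -1.1]
finger_gap: 16.3
grip_force: 30.0
```

{"method": "step_arm", "body": {
  "plan": [
    [0.04,0.98,0,0,0],
    [0.04,0.98,0,0,0],
    [0.04,0.98,0,0,0],
    [0.04,0.98,0,0,0],
    [0.04,0.98,0,0,0]
  ]
}}

```text
time: 6.55
tool_pos: [429.1, -261.0, 176.5]
orientation: [-3.141, 0.001, 0.0]
wrist_force: [0.4, -0.9, -1.2]
finger_gap: 16.9
grip_force: 30.0
```

{"method": "step_arm", "body": {
  "plan": [
    [0.08,0.98,0,0,0],
    [0.08,0.98,0,0,0],
    [0.08,0.98,0,0,0],
    [0.08,0.5,0,0,0],
    [0,0,0,0,0]
  ]
}}

```text
time: 7.05
tool_pos: [437.4, -347.0, 176.4]
orientation: [-3.141, 0.001, -0.001]
wrist_force: [0.1, 0.3, -0.9]
finger_gap: 16.8
grip_force: 30.0
```

Run:
```python
from bench import robot,cams
from h import *
s=robot.get_state();c=cams.camera("wrist");t=cams.camera("top");print(s["tool_pos"],s["orientation"],s["finger_gap"],s["wrist_force"])
cv2.imwrite("pics/w2.png",c["img"][:,:,::-1]);P=wcloud(c,s)
x,y,z=s["tool_pos"]
for n,(h,R) in dict(lidtop=(z-3.4,32),lidedge=(z-34.4,32)).items():
    print(n,h,ring(P,x,y,h,R,4))
print(ring(P,440,-395,86,21,4),ring(P,440,-395,60,32,4),ring(cloud(t),440,-395,60,32,4))
```

```text
[ 437.38484458 -347.01187276  176.38666767] [-3.14084365e+00  6.22313787e-04 -1.03629417e-03] 16.843355033152623 [ 0.08691387  0.25410382 -0.90459562]
lidtop 172.9866676675828 [5913.   437.4 -347.    32.8  438.7 -347.    24.4  173.3]
lidedge 141.9866676675828 [ 127.   452.  -346.9   29.   437.1 -347.    32.5  144.3]
[ 835.   441.1 -395.3   20.8  441.4 -395.4   18.1   86.1] [1163.   441.1 -395.9   32.   443.8 -396.    25.6   60.1] [  15.   416.5 -385.     9.6  417.1 -384.9    6.5   57.4]
```

View pics/w2.png

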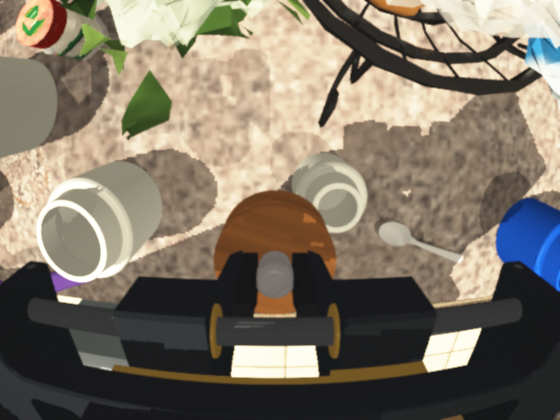

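Held lid is level and centred at (275,250); the tiny canister is at (335,195). Moving over and lowering.

{"method": "step_arm", "body": {
  "plan": [
    [0.07,0.9,0,0,0],
    [0.07,0.9,0,0,0],
    [0,0.14,0.5,0,0],
    [0,0,0.7,0,0],
    [0,0,0,0,0]
  ]
}}

```text
time: 7.65
tool_pos: [440.2, -392.4, 144.5]
orientation: [-3.137, 0.003, 0.001]
wrist_force: [0.0, 0.2, -0.8]
finger_gap: 16.9
grip_force: 30.0
```

{"method": "step_arm", "body": {
  "plan": [
    [0,0,0.5,0,0],
    [0,0,0.4,0,0],
    [0,0,0.4,0,0],
    [0,0,0.3,0,0],
    [0,0,0,0,0]
  ]
}}

```text
time: 8.15
tool_pos: [440.7, -394.3, 106.1]
orientation: [-3.14, 0.001, 0.0]
wrist_force: [0.2, 0.2, -0.9]
finger_gap: 17.3
grip_force: 30.0
```

{"method": "step_arm", "body": {
  "plan": [
    [0,0.04,0.12,0,0],
    [0,0,0.1,0,0],
    [0,0,0.08,0,0],
    [0,0,0.05,0,0],
    [0,0,0,0,0]
  ]
}}

```text
time: 8.65
tool_pos: [441.0, -395.7, 98.4]
orientation: [-3.141, 0.0, 0.0]
wrist_force: [-1.1, -0.5, 0.5]
finger_gap: 16.9
grip_force: 30.0
```

{"method": "step_arm", "body": {
  "plan": [
    [0,0,0.03,0,0],
    [0,0,0,0,0]
  ]
}}

```text
time: 8.85
tool_pos: [441.0, -395.7, 97.8]
orientation: [3.142, -0.0, 0.0]
wrist_force: [0.1, 0.8, -0.2]
finger_gap: 17.0
grip_force: 30.0
```

{"method": "step_arm", "body": {
  "plan": [
    [0,0,0.03,0,0],
    [0,0,0,0,0],
    [0,0,0.03,0,0],
    [0,0,0,0,0]
  ]
}}

```text
time: 9.25
tool_pos: [441.1, -395.8, 96.5]
orientation: [3.141, -0.0, 0.0]
wrist_force: [-0.3, 0.8, 1.9]
finger_gap: 17.0
grip_force: 30.0
```

{"method": "step_arm", "body": {
  "plan": [
    [0,0,0.03,0,0],
    [0,0,0,0,0]
  ]
}}

```text
time: 9.45
tool_pos: [441.1, -395.8, 96.4]
orientation: [3.141, -0.001, 0.0]
wrist_force: [-1.3, 1.7, 7.8]
finger_gap: 17.0
grip_force: 30.0
```

Seated at the expected height with contact force. Release and return for the small lid.

{"method": "step_arm", "body": {
  "plan": [
    [0,0,-0.05,0,0.3],
    [0,0,0,0,0.5],
    [0,0,0,0,0.6],
    [0,0,-0.4,0,0.6],
    [0,0,-0.9,0,0.6]
  ]
}}

```text
time: 9.95
tool_pos: [440.5, -395.1, 128.6]
orientation: [-3.139, 0.002, 0.0]
wrist_force: [-0.1, -0.3, 0.0]
finger_gap: 52.5
grip_force: 0.0
```

{"method": "step_arm", "body": {
  "plan": [
    [0,0,-1,0,0.6],
    [0,-0.6,-0.9,0,0.6],
    [-0.05,-1,0,0,0.6],
    [-0.05,-1,0,0,0.6],
    [-0.05,-1,0,0,0.6]
  ]
}}

```text
time: 10.45
tool_pos: [437.2, -304.9, 177.5]
orientation: [3.141, -0.001, -0.0]
wrist_force: [0.6, 0.4, -0.1]
finger_gap: 52.4
grip_force: 0.0
```

{"method": "step_arm", "body": {
  "plan": [
    [-0.05,-1,0,0,0.6],
    [-0.05,-1,0,0,0.6],
    [-0.05,-1,0,0,0.6],
    [-0.05,-1,0,0,0.6],
    [-0.05,-1,0,0,0.6]
  ]
}}

```text
time: 10.95
tool_pos: [430.9, -179.8, 177.4]
orientation: [3.141, -0.001, 0.0]
wrist_force: [-0.1, 0.0, 0.2]
finger_gap: 53.1
grip_force: 0.0
```

{"method": "step_arm", "body": {
  "plan": [
    [-0.05,-1,0,0,0.6],
    [-0.05,-1,0,0,0.6],
    [-0.05,-1,0,0,0.6],
    [-0.05,-1,0,0,0.6],
    [-0.05,-1,0,0,0.6]
  ]
}}

```text
time: 11.45
tool_pos: [424.6, -54.8, 177.4]
orientation: [3.141, -0.001, 0.0]
wrist_force: [0.5, -0.9, -0.8]
finger_gap: 52.9
grip_force: 0.0
```

{"method": "step_arm", "body": {
  "plan": [
    [-0.05,-1,0,0,0.6],
    [-0.05,-1,0,0,0.6],
    [-0.05,-1,0,0,0.6],
    [-0.05,-0.5,0,0,0.6],
    [0,0,0,0,0.6]
  ]
}}

```text
time: 11.95
tool_pos: [419.5, 32.6, 177.1]
orientation: [3.141, -0.0, 0.002]
wrist_force: [0.0, -0.9, -0.3]
finger_gap: 52.7
grip_force: 0.0
```

Run:
```python
from bench import robot,cams
from h import *
s=robot.get_state();c=cams.camera("wrist");t=cams.camera("top");print(s["tool_pos"],s["orientation"],s["finger_gap"])
cv2.imwrite("pics/w3.png",c["img"][:,:,::-1]);P=wcloud(c,s);Q=cloud(t)
for n,(x,y,h,R) in dict(knob=(420,97,113,9),top=(420,97,93,40),p3=(420,100,62,48),p4=(421,100,31,56),S=(448,286,100,29),M=(419.7,-178.5,114,36),L=(544,-46,128,45),Tknob=(441,-396,113,9),Ttop=(441,-396,93,32)).items():
  for p in(P,Q):
    try:print(n,h,ring(p,x,y,h,R,4))
    except Exception:print(n,"-")
```

```text
[419.54428714  32.64639996 177.14715778] [ 3.14148489e+00 -4.95204051e-04  2.38074172e-03] 52.73270751000304
knob 113 [493.  420.8  98.5   9.7 421.2  97.9   6.5 112.7]
knob -
top 93 [7015.   420.4   98.6   40.5  421.5   98.6   29.1   93.3]
top 93 [ 44.  397.5 113.6  17.7 396.1 111.9  11.5  93.3]
p3 62 [1530.   421.8  101.8   48.1  420.3  101.4   45.    62.3]
p3 62 [ 27.  392.5 130.3  24.3 406.9 116.9  26.9  61.7]
p4 31 [1839.   422.5   98.8   55.9  421.5  100.3   52.1   31.3]
p4 31 [ 17.  396.2  90.7  48.5 421.1  99.3  53.3  30.5]
S 100 [505.  448.1 284.6  28.7 448.2 284.8  25.9  99.3]
S 100 [ 85.  447.7 286.3  29.4 447.3 286.   26.3 100.2]
M 114 [1355.   420.1 -177.9   37.8  420.7 -177.4   34.1  114.1]
M 114 [ 114.   419.2 -179.1   36.9  419.4 -178.9   34.4  114. ]
L 128 [2508.   545.1  -46.2   45.5  544.2  -45.4   41.9  128.1]
L 128 [128.  543.9 -47.2  45.4 543.5 -46.4  42.3 128. ]
Tknob -
Tknob 113 [  28.   439.3 -395.5    8.9  439.9 -395.2    6.6  113.1]
Ttop -
Ttop 93 [ 272.   440.5 -394.8   31.9  440.7 -395.2   23.8   93.5]
```

Tiny lid is seated (top at 93 mm, as expected). Small lid next, at (420.6, 98.3).

{"method": "step_arm", "body": {
  "plan": [
    [0.02,-1,0,0,0.6],
    [0.02,-1,0,0,0.6],
    [0.02,-0.63,0.4,0,0.6],
    [0,0,0.8,0,0.6],
    [0,0,0.8,0,0.6]
  ]
}}

```text
time: 12.55
tool_pos: [421.8, 96.9, 126.4]
orientation: [3.141, -0.001, -0.0]
wrist_force: [0.8, -0.8, 0.5]
finger_gap: 52.7
grip_force: 0.0
```

{"method": "step_arm", "body": {
  "plan": [
    [0,0,0.6,0,0.6],
    [0,0,0.3,0,0.5],
    [0,0,0.2,0,0.5],
    [0,0,0.05,0,0.5],
    [0,0,0,0,0.5]
  ]
}}

```text
time: 13.05
tool_pos: [421.5, 97.3, 98.3]
orientation: [3.142, -0.001, -0.0]
wrist_force: [-0.5, 0.3, -0.6]
finger_gap: 44.4
grip_force: 0.0
```

{"method": "step_arm", "body": {
  "plan": [
    [-0.03,-0.04,0.07,0,0.4],
    [0,0,0,0,0.2],
    [0,0,0,0,0],
    [0,0,0,0,0],
    [0,0,0,0,0]
  ],
  "newtons": 30
}}

```text
time: 13.55
tool_pos: [420.5, 98.6, 96.4]
orientation: [-3.142, -0.0, 0.0]
wrist_force: [-0.8, 0.9, 1.9]
finger_gap: 17.0
grip_force: 30.0
```

{"method": "step_arm", "body": {
  "plan": [
    [0,0,0,0,0],
    [0,0,-0.4,0,0],
    [0,0,-0.8,0,0],
    [0,0,-0.8,0,0],
    [0,0,-0.8,0,0]
  ]
}}

```text
time: 14.05
tool_pos: [420.3, 98.5, 167.6]
orientation: [3.142, -0.0, 0.0]
wrist_force: [-0.3, -0.3, -0.7]
finger_gap: 17.3
grip_force: 30.0
```

{"method": "step_arm", "body": {
  "plan": [
    [0,-0.5,-0.4,0,0],
    [0.2,-1,0,0,0],
    [0.2,-1,0,0,0],
    [0.2,-1,0,0,0],
    [0.2,-1,0,0,0]
  ]
}}

```text
time: 14.55
tool_pos: [440.4, 212.1, 176.9]
orientation: [-3.142, -0.0, 0.0]
wrist_force: [0.2, -0.6, -0.6]
finger_gap: 17.2
grip_force: 30.0
```

{"method": "step_arm", "body": {
  "plan": [
    [0.2,-1,0,0,0],
    [0,0,0,0,0]
  ]
}}

```text
time: 14.75
tool_pos: [445.5, 238.0, 176.6]
orientation: [-3.141, -0.0, 0.003]
wrist_force: [-0.2, 0.3, -1.7]
finger_gap: 17.3
grip_force: 30.0
```

Run:
```python
from bench import robot,cams
from h import *
s=robot.get_state();c=cams.camera("wrist");t=cams.camera("top");print(s["tool_pos"],s["orientation"],s["finger_gap"],s["wrist_force"])
P=wcloud(c,s);Q=cloud(t);x,y,z=s["tool_pos"]
print(ring(P,x,y,z-3.4,40,4),ring(P,x,y,z-34.4,40,4))
for n,(x,y,h,R) in dict(S=(448,286,100,29),S2=(448,286,74,40),knob=(420,97,82,9),top=(420,97,62,48)).items():
  for p in(P,Q):
    try:print(n,h,ring(p,x,y,h,R,4))
    except Exception:print(n,"-")
```

```text
[445.49424836 238.02853903 176.62302316] [-3.14103902e+00 -4.90723282e-04  2.77899619e-03] 17.284011662761937 [-0.23778622  0.30654912 -1.65596956]
[9722.   445.5  238.1   40.3  449.4  238.1   28.4  173.5] [130.  468.1 237.5  32.7 445.1 238.   40.2 144.5]
S 100 [949.  448.8 287.4  29.  448.8 286.6  26.  100. ]
S -
S2 74 [1274.   452.7  288.8   39.2  452.9  287.8   32.    74. ]
S2 74 [  9.  414.3 279.7   6.9 414.4 280.1   5.5  73.7]
knob 82 [298.  421.5 102.9   9.6 422.  103.3   6.4  81.9]
knob 82 [ 25.  419.7 101.7   8.9 419.9 101.7   6.5  81.5]
top 62 [6544.   420.9  102.3   48.9  421.9  102.8   35.1   62.5]
top 62 [580.  421.2 101.8  48.4 420.6 102.1  34.7  61.9]
```

{"method": "step_arm", "body": {
  "plan": [
    [0.06,-0.95,0,0,0],
    [0.06,-0.95,0,0,0],
    [0,-0.06,0.4,0,0],
    [0,0,0.6,0,0],
    [0,0,0.5,0,0]
  ]
}}

```text
time: 15.35
tool_pos: [447.9, 283.6, 137.7]
orientation: [3.141, 0.001, -0.0]
wrist_force: [0.6, -0.4, -1.9]
finger_gap: 17.2
grip_force: 30.0
```

{"method": "step_arm", "body": {
  "plan": [
    [0,0,0.4,0,0],
    [0,0,0.3,0,0],
    [0,0,0.1,0,0],
    [0,0,0,0,0]
  ]
}}

```text
time: 15.75
tool_pos: [448.4, 284.7, 118.6]
orientation: [3.141, 0.0, -0.0]
wrist_force: [-0.7, -0.6, -0.3]
finger_gap: 17.3
grip_force: 30.0
```

{"method": "step_arm", "body": {
  "plan": [
    [0,-0.03,0.1,0,0],
    [0,0,0.1,0,0],
    [0,0,0.05,0,0],
    [0,0,0.03,0,0],
    [0,0,0,0,0]
  ]
}}

```text
time: 16.25
tool_pos: [448.3, 285.8, 111.7]
orientation: [3.142, 0.0, 0.0]
wrist_force: [-0.5, -0.5, -0.9]
finger_gap: 16.8
grip_force: 30.0
```

{"method": "step_arm", "body": {
  "plan": [
    [0,0,0.03,0,0],
    [0,0,0,0,0]
  ]
}}

```text
time: 16.45
tool_pos: [448.3, 285.8, 111.0]
orientation: [-3.142, 0.0, 0.0]
wrist_force: [0.3, 0.5, -1.4]
finger_gap: 16.8
grip_force: 30.0
```

{"method": "step_arm", "body": {
  "plan": [
    [0,0,0.03,0,0],
    [0,0,0,0,0]
  ]
}}

```text
time: 16.65
tool_pos: [448.5, 285.8, 110.6]
orientation: [-3.141, -0.0, 0.0]
wrist_force: [-0.2, -0.9, 2.1]
finger_gap: 17.0
grip_force: 30.0
```

{"method": "step_arm", "body": {
  "plan": [
    [0,0,0.02,0,0],
    [0,0,0,0,0]
  ]
}}

```text
time: 16.85
tool_pos: [448.5, 285.8, 110.5]
orientation: [-3.141, -0.001, 0.0]
wrist_force: [-2.0, -1.0, 7.3]
finger_gap: 17.0
grip_force: 30.0
```

{"method": "step_arm", "body": {
  "plan": [
    [0,0,-0.04,0,0.3],
    [0,0,0,0,0.5],
    [0,0,0,0,0.6],
    [0,0,-0.5,0,0.6],
    [0,0,-1,0,0.6]
  ]
}}

```text
time: 17.35
tool_pos: [447.6, 285.4, 147.1]
orientation: [3.14, 0.004, 0.0]
wrist_force: [0.4, -0.5, -0.5]
finger_gap: 52.5
grip_force: 0.0
```

{"method": "step_arm", "body": {
  "plan": [
    [0,0,-1,0,0.6],
    [-0.1,0.6,-0.1,0,0.6],
    [-0.2,1,0,0,0.6],
    [-0.2,1,0,0,0.6],
    [-0.2,1,0,0,0.6]
  ]
}}

```text
time: 17.85
tool_pos: [429.8, 194.1, 174.6]
orientation: [3.141, 0.002, 0.0]
wrist_force: [0.8, -0.1, 0.6]
finger_gap: 52.8
grip_force: 0.0
```

{"method": "step_arm", "body": {
  "plan": [
    [-0.2,1,0,0,0.6],
    [-0.2,1,0,0,0.6],
    [0,1,0.4,0,0.6],
    [0,0.7,0.8,0,0.6],
    [0,0,1,0,0.6]
  ]
}}

```text
time: 18.35
tool_pos: [420.5, 101.1, 119.8]
orientation: [3.141, -0.001, -0.002]
wrist_force: [-0.7, 0.3, 0.3]
finger_gap: 52.7
grip_force: 0.0
```

{"method": "step_arm", "body": {
  "plan": [
    [0,0,0.9,0,0.6],
    [0,0,0.6,0,0.6],
    [0,0,0.2,0,0.5],
    [0,0,0,0,0.5]
  ]
}}

```text
time: 18.75
tool_pos: [420.2, 102.9, 77.6]
orientation: [-3.142, 0.002, -0.0]
wrist_force: [-0.2, -0.4, 1.2]
finger_gap: 44.3
grip_force: 0.0
```

Run:
```python
from bench import robot,cams
from h import *
s=robot.get_state();c=cams.camera("wrist");t=cams.camera("top");print(s["tool_pos"],s["orientation"],s["finger_gap"],s["wrist_force"])
P=wcloud(c,s);Q=cloud(t)
for n,(x,y,h,R) in dict(Sk=(448,286,127,9),St=(448,286,107,40),knob=(420,102,82,9),top=(420,102,62,48)).items():
  for p in(P,Q):
    try:print(n,h,ring(p,x,y,h,R,4))
    except Exception:print(n,"-")
```

```text
[420.17365601 102.93137398  77.55892961] [-3.14156715e+00  2.04806589e-03 -1.51733513e-04] 44.3154205475028 [-0.18311716 -0.35655617  1.24988332]
Sk -
Sk 127 [ 25.  447.6 283.9   9.2 447.8 284.2   6.5 127.2]
St 107 [392.  436.4 254.6  22.5 446.3 278.   31.8 105.9]
St 107 [284.  448.5 287.2  40.  450.3 292.7  26.5 107.1]
knob 82 [1325.   426.5  102.    27.7  427.1  101.9   13.6   81.9]
knob -
top 62 [16435.    421.1   102.1    48.2   424.6   101.9    33.     62.4]
top 62 [ 73.  411.7  86.9  42.1 411.3  89.   30.1  62.4]
```

Small lid seated (top at 107 mm, level). Grip the medium lid, TCP to 65.4.

{"method": "step_arm", "body": {
  "plan": [
    [0.02,0.02,0.2,0,0.4],
    [0,0,0.2,0,0.4],
    [0,0,0.08,0,0.4],
    [0,0,0,0,0.4]
  ]
}}

```text
time: 19.25
tool_pos: [421.2, 102.8, 66.0]
orientation: [-3.142, 0.001, 0.0]
wrist_force: [0.2, -0.1, 0.3]
finger_gap: 35.3
grip_force: 0.0
```

{"method": "step_arm", "body": {
  "plan": [
    [0,0,0,0,0.2],
    [0,0,0,0,0],
    [0,0,0,0,0],
    [0,0,0,0,0]
  ],
  "newtons": 35
}}

```text
time: 19.65
tool_pos: [421.5, 102.8, 66.4]
orientation: [3.142, -0.0, 0.0]
wrist_force: [-0.0, 0.5, 0.3]
finger_gap: 16.9
grip_force: 35.0
```

{"method": "step_arm", "body": {
  "plan": [
    [0,0,-0.4,0,0],
    [0,0,-0.8,0,0],
    [0,0,-1,0,0],
    [0,0,-1,0,0],
    [0,0,-1,0,0]
  ]
}}

```text
time: 20.15
tool_pos: [421.1, 102.8, 172.9]
orientation: [-3.142, -0.0, 0.0]
wrist_force: [0.4, 0.7, -1.1]
finger_gap: 16.8
grip_force: 35.0
```

{"method": "step_arm", "body": {
  "plan": [
    [0,0.2,-0.4,0,0],
    [0,0.7,0,0,0],
    [0,1,0,0,0],
    [0,1,0,0,0],
    [0,1,0,0,0]
  ]
}}

```text
time: 20.65
tool_pos: [420.9, 4.2, 181.0]
orientation: [-3.141, 0.001, 0.0]
wrist_force: [0.2, -0.5, -0.5]
finger_gap: 17.0
grip_force: 35.0
```

{"method": "step_arm", "body": {
  "plan": [
    [0,1,0,0,0],
    [0,1,0,0,0],
    [0,1,0,0,0],
    [0,1,0,0,0],
    [0,0.8,0,0,0]
  ]
}}

```text
time: 21.15
tool_pos: [420.9, -116.1, 180.9]
orientation: [-3.141, 0.001, -0.001]
wrist_force: [-0.4, -0.0, -0.8]
finger_gap: 16.9
grip_force: 35.0
```

{"method": "step_arm", "body": {
  "plan": [
    [0,0.3,0,0,0],
    [0,0,0,0,0]
  ]
}}

```text
time: 21.35
tool_pos: [421.2, -122.7, 180.9]
orientation: [-3.141, 0.001, -0.001]
wrist_force: [-0.3, -0.2, -1.1]
finger_gap: 17.0
grip_force: 35.0
```

Run:
```python
from bench import robot,cams
from h import *
s=robot.get_state();c=cams.camera("wrist");t=cams.camera("top");print(s["tool_pos"],s["orientation"],s["finger_gap"],s["wrist_force"])
P=wcloud(c,s);Q=cloud(t);x,y,z=s["tool_pos"]
print(ring(P,x,y,z-4.4,48,4),ring(P,x,y,z-35.4,48,4))
for n,(x,y,h,R) in dict(M=(420,-178,114,36),M2=(420,-178,88,48),knob=(421,100,51,9),top=(421,100,31,56)).items():
  for p in(P,Q):
    try:print(n,h,ring(p,x,y,h,R,4))
    except Exception:print(n,"-")
```

```text
[ 421.16640208 -122.67045063  180.93325479] [-3.14105908e+00  6.71693095e-04 -1.32157457e-03] 16.958146149081145 [-0.27902237 -0.18212994 -1.05068117]
[14186.    420.6  -122.6    48.5   428.2  -122.7    32.1   176.9] [ 105.   453.3 -124.9   34.9  421.  -122.7   47.7  147.8]
M 114 [1143.   421.3 -179.5   36.8  421.  -178.4   34.   114.2]
M 114 [  29.   393.2 -181.8   23.6  412.4 -179.3   28.3  114.5]
M2 88 [1398.   433.7 -185.    44.2  426.8 -180.4   38.1   88.2]
M2 88 [  89.   412.8 -184.7   46.1  419.5 -178.9   43.5   88.3]
knob 51 [190.  422.   97.7   9.5 422.5  97.6   6.4  50.4]
knob 51 [ 20.  421.9  98.9   9.3 421.2  99.    6.3  50.7]
top 31 [5957.   421.    98.8   57.3  422.6   97.7   40.7   31. ]
top 31 [531.  422.1 100.8  55.9 424.8 107.7  36.8  31.1]
```

{"method": "step_arm", "body": {
  "plan": [
    [-0.02,0.9,0,0,0],
    [0,0.9,0,0,0],
    [0,0.45,0.4,0,0],
    [0,0,0.6,0,0],
    [0,0,0.4,0,0]
  ]
}}

```text
time: 21.95
tool_pos: [420.5, -177.6, 144.8]
orientation: [-3.14, 0.001, 0.0]
wrist_force: [-0.3, -0.3, -1.2]
finger_gap: 16.8
grip_force: 35.0
```

{"method": "step_arm", "body": {
  "plan": [
    [0,0,0.3,0,0],
    [0,0,0.2,0,0],
    [0,0,0.1,0,0],
    [0,0,0,0,0]
  ]
}}

```text
time: 22.35
tool_pos: [421.0, -178.3, 131.2]
orientation: [-3.141, 0.0, 0.0]
wrist_force: [0.3, 0.5, -1.4]
finger_gap: 17.1
grip_force: 35.0
```

{"method": "step_arm", "body": {
  "plan": [
    [0,0,0.08,0,0],
    [0,0,0.06,0,0],
    [0,0,0.04,0,0],
    [0,0,0,0,0],
    [0,0,0,0,0]
  ]
}}

```text
time: 22.85
tool_pos: [421.0, -178.5, 126.8]
orientation: [3.142, -0.0, 0.0]
wrist_force: [1.1, -0.4, -1.9]
finger_gap: 17.1
grip_force: 35.0
```

{"method": "step_arm", "body": {
  "plan": [
    [0,0,0.02,0,0],
    [0,0,0,0,0]
  ]
}}

```text
time: 23.05
tool_pos: [421.0, -178.5, 126.2]
orientation: [3.142, -0.0, 0.0]
wrist_force: [-1.0, 0.1, -2.2]
finger_gap: 17.0
grip_force: 35.0
```

{"method": "step_arm", "body": {
  "plan": [
    [0,0,0.02,0,0],
    [0,0,0,0,0]
  ]
}}

```text
time: 23.25
tool_pos: [420.9, -178.5, 125.7]
orientation: [-3.142, 0.0, 0.0]
wrist_force: [-0.3, 0.3, -0.8]
finger_gap: 16.7
grip_force: 35.0
```

{"method": "step_arm", "body": {
  "plan": [
    [0,0,0.02,0,0],
    [0,0,0,0,0]
  ]
}}

```text
time: 23.45
tool_pos: [421.0, -178.5, 125.5]
orientation: [3.141, -0.0, 0.0]
wrist_force: [0.3, 1.1, 2.3]
finger_gap: 16.8
grip_force: 35.0
```

{"method": "step_arm", "body": {
  "plan": [
    [0,0,0.02,0,0],
    [0,0,0,0,0]
  ]
}}

```text
time: 23.65
tool_pos: [421.0, -178.5, 125.4]
orientation: [3.141, -0.001, 0.0]
wrist_force: [-2.4, 1.6, 8.0]
finger_gap: 17.0
grip_force: 35.0
```

{"method": "step_arm", "body": {
  "plan": [
    [0,0,-0.04,0,0.3],
    [0,0,0,0,0.5],
    [0,0,0,0,0.6],
    [0,0,-0.5,0,0.6],
    [0,0,-1,0,0.6]
  ]
}}

```text
time: 24.15
tool_pos: [420.3, -178.0, 162.4]
orientation: [-3.139, 0.003, 0.0]
wrist_force: [-0.6, -0.5, -0.3]
finger_gap: 52.2
grip_force: 0.0
```

{"method": "step_arm", "body": {
  "plan": [
    [0,-0.3,-1,0,0.6],
    [0,-1,0,0,0.6],
    [0,-1,0,0,0.6],
    [0,-1,0,0,0.6],
    [0,-1,0,0,0.6]
  ]
}}

```text
time: 24.65
tool_pos: [420.8, -70.1, 188.2]
orientation: [-3.142, -0.0, -0.0]
wrist_force: [-0.0, -0.0, 0.5]
finger_gap: 52.8
grip_force: 0.0
```

{"method": "step_arm", "body": {
  "plan": [
    [0,-1,0,0,0.6],
    [0,-1,0,0,0.6],
    [0,-1,0,0,0.6],
    [0,-1,0,0,0.6],
    [0,-1,0,0,0.6]
  ]
}}

```text
time: 25.15
tool_pos: [420.8, 55.1, 188.2]
orientation: [-3.142, 0.0, 0.0]
wrist_force: [-0.6, -0.8, -0.4]
finger_gap: 52.8
grip_force: 0.0
```

{"method": "step_arm", "body": {
  "plan": [
    [0,-1,0,0,0.6],
    [0.03,-0.7,0.3,0,0.6],
    [0,0,1,0,0.6],
    [0,0,1,0,0.6],
    [0,0,0,0,0.6]
  ]
}}

```text
time: 25.65
tool_pos: [420.2, 96.7, 128.6]
orientation: [-3.141, 0.006, 0.0]
wrist_force: [0.8, 0.5, -0.7]
finger_gap: 52.6
grip_force: 0.0
```

Run:
```python
from bench import robot,cams
from h import *
s=robot.get_state();c=cams.camera("wrist");t=cams.camera("top");print(s["tool_pos"],s["orientation"],s["finger_gap"],s["wrist_force"])
P=wcloud(c,s);Q=cloud(t);cv2.imwrite("pics/w4.png",c["img"][:,:,::-1])
for n,(x,y,h,R) in dict(Mk=(420,-178,141,9),Mt=(420,-178,121,48),knob=(421,99,51,4),top=(421,99,31,56)).items():
  for p in(P,Q):
    try:print(n,h,ring(p,x,y,h,R,4))
    except Exception:print(n,"-")
```

```text
[420.22732295  96.70680869 128.61959818] [-3.14131268e+00  5.55501529e-03  4.37400518e-04] 52.57120993408392 [ 0.76435272  0.48131954 -0.69291216]
Mk -
Mk 141 [  26.   419.9 -178.2    9.   420.5 -178.     6.4  141.8]
Mt -
Mt 121 [ 643.   419.7 -178.    47.9  419.9 -178.3   34.7  121.2]
knob 51 [489.  421.8  99.3   9.7 422.4  99.3   6.6  50.9]
knob 51 [  1.  427.  103.8   0.  213.5  51.9 219.7  53.7]
top 31 [14275.    421.7    99.5    56.4   422.7    99.4    40.1    31.3]
top 31 [184.  397.1  89.7  41.5 393.   89.7  23.7  30.9]
```

View pics/w4.png

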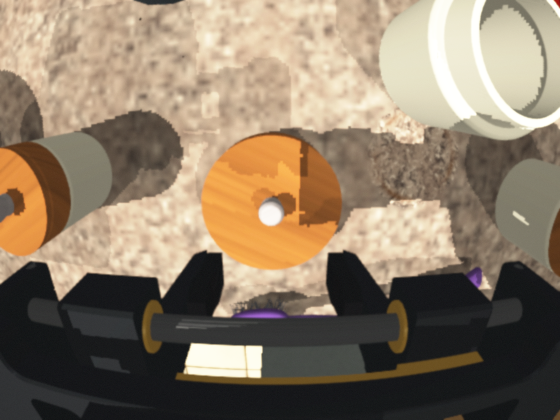

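Medium seated (121 mm, level); the wrist view shows the large lid's knob at (270,210) between the fingers. Descending.

{"method": "step_arm", "body": {
  "plan": [
    [0.03,-0.09,0.8,0,0.6],
    [0,0,0.8,0,0.6],
    [0,0,0.8,0,0.6],
    [0,0,0.7,0,0.5],
    [0,0,0.3,0,0.5]
  ]
}}

```text
time: 26.25
tool_pos: [422.8, 98.6, 45.7]
orientation: [-3.142, -0.0, -0.0]
wrist_force: [0.8, -0.1, -0.5]
finger_gap: 44.5
grip_force: 0.0
```

{"method": "step_arm", "body": {
  "plan": [
    [0,0,0.2,0,0.4],
    [0,0,0.06,0,0.4],
    [0,0,0,0,0.4],
    [0,0,0,0,0.4]
  ]
}}

```text
time: 26.65
tool_pos: [422.8, 98.8, 39.8]
orientation: [3.142, -0.001, 0.0]
wrist_force: [-0.4, 0.6, 0.4]
finger_gap: 35.6
grip_force: 0.0
```

{"method": "step_arm", "body": {
  "plan": [
    [-0.03,-0.02,0.12,0,0.4],
    [0,0,0.07,0,0.4],
    [0,0,0,0,0.2],
    [0,0,0,0,0],
    [0,0,0,0,0]
  ],
  "newtons": 40
}}

```text
time: 27.15
tool_pos: [421.7, 99.3, 34.5]
orientation: [-3.142, 0.0, 0.0]
wrist_force: [0.7, -0.2, -0.3]
finger_gap: 16.8
grip_force: 40.0
```

{"method": "step_arm", "body": {
  "plan": [
    [0,0,0,0,0],
    [0,0,0,0,0]
  ]
}}

```text
time: 27.35
tool_pos: [421.7, 99.3, 34.5]
orientation: [-3.142, -0.0, 0.0]
wrist_force: [0.5, -0.9, -1.2]
finger_gap: 16.6
grip_force: 40.0
```

{"method": "step_arm", "body": {
  "plan": [
    [0,0,-0.4,0,0],
    [0,0,-0.8,0,0],
    [0,0,-1,0,0],
    [0,0,-1,0,0],
    [0,0,-1,0,0]
  ]
}}

```text
time: 27.85
tool_pos: [421.3, 99.3, 141.1]
orientation: [-3.142, 0.0, 0.0]
wrist_force: [-0.4, 0.1, -1.6]
finger_gap: 16.9
grip_force: 40.0
```

{"method": "step_arm", "body": {
  "plan": [
    [0,0,-1,0,0],
    [0,0,-0.8,0,0],
    [0.7,0.84,0,0,0],
    [0.8,0.96,0,0,0],
    [0.8,0.96,0,0,0]
  ]
}}

```text
time: 28.35
tool_pos: [479.4, 29.6, 185.4]
orientation: [3.142, -0.0, 0.001]
wrist_force: [0.7, -0.3, -2.0]
finger_gap: 16.6
grip_force: 40.0
```

{"method": "step_arm", "body": {
  "plan": [
    [0,0,0,0,0],
    [0,0,0,0,0]
  ]
}}

```text
time: 28.55
tool_pos: [478.8, 30.2, 184.6]
orientation: [-3.141, 0.001, -0.001]
wrist_force: [-0.4, 0.2, -2.3]
finger_gap: 16.4
grip_force: 40.0
```

Run:
```python
from bench import robot,cams
from h import *
s=robot.get_state();c=cams.camera("wrist");t=cams.camera("top");print(s["tool_pos"],s["orientation"],s["finger_gap"],s["wrist_force"])
P=wcloud(c,s);Q=cloud(t);x,y,z=s["tool_pos"]
print(ring(P,x,y,z-3.5,56,4),ring(P,x,y,z-34.5,56,4))
for n,(x,y,h,R) in dict(L=(544,-46,128,45),L2=(544,-46,102,56)).items():
  for p in(P,Q):
    try:print(n,h,ring(p,x,y,h,R,4))
    except Exception:print(n,"-")
```

```text
[478.75843384  30.21531962 184.62930329] [-3.14128738e+00  8.39751732e-04 -7.27311640e-04] 16.43937183500307 [-0.37263772  0.24348062 -2.2873433 ]
[19844.    480.1    30.3    56.1   490.     30.2    35.9   181.4] [ 94.  522.5  30.5  35.4 479.6  30.2  55.6 152.1]
L 128 [3159.   545.1  -45.8   45.1  544.9  -45.4   41.9  128.1]
L 128 [107.  543.7 -45.9  45.3 543.7 -46.5  42.3 128.1]
L2 102 [2576.   544.8  -45.9   56.   546.   -43.2   49.   102.2]
L2 102 [161.  543.5 -46.3  55.8 544.2 -46.1  51.5 102.2]
```

{"method": "step_arm", "body": {
  "plan": [
    [0.8,0.93,0,0,0],
    [0.8,0.93,0,0,0],
    [0.8,0.93,0,0,0],
    [0.22,0.26,0.4,0,0],
    [0,0,0.6,0,0]
  ]
}}

```text
time: 29.15
tool_pos: [545.0, -46.0, 159.3]
orientation: [3.141, -0.001, -0.0]
wrist_force: [-1.3, 0.5, -2.6]
finger_gap: 16.6
grip_force: 40.0
```

{"method": "step_arm", "body": {
  "plan": [
    [0,0,0.3,0,0],
    [0,0,0.2,0,0],
    [0,0,0.05,0,0],
    [0,0,0,0,0]
  ]
}}

```text
time: 29.55
tool_pos: [544.6, -45.6, 146.1]
orientation: [3.142, -0.0, 0.001]
wrist_force: [-0.2, 0.3, -2.8]
finger_gap: 17.3
grip_force: 40.0
```

{"method": "step_arm", "body": {
  "plan": [
    [0,0,0.1,0,0],
    [0,0,0.1,0,0],
    [0,0,0.05,0,0],
    [0,0,0.02,0,0],
    [0,0,0,0,0]
  ]
}}

```text
time: 30.05
tool_pos: [544.7, -46.0, 139.0]
orientation: [-3.142, 0.0, 0.0]
wrist_force: [0.1, 0.5, -1.3]
finger_gap: 16.8
grip_force: 40.0
```

{"method": "step_arm", "body": {
  "plan": [
    [0,0,0.02,0,0],
    [0,0,0,0,0]
  ]
}}

```text
time: 30.25
tool_pos: [544.8, -46.0, 138.7]
orientation: [3.141, -0.0, 0.0]
wrist_force: [-0.8, -0.8, -0.4]
finger_gap: 17.2
grip_force: 40.0
```

{"method": "step_arm", "body": {
  "plan": [
    [0,0,0.02,0,0],
    [0,0,0,0,0]
  ]
}}

```text
time: 30.45
tool_pos: [544.8, -46.0, 138.6]
orientation: [3.141, -0.001, 0.0]
wrist_force: [-2.1, -0.4, 5.2]
finger_gap: 16.7
grip_force: 40.0
```

{"method": "step_arm", "body": {
  "plan": [
    [0,0,0.02,0,0],
    [0,0,0,0,0]
  ]
}}

```text
time: 30.65
tool_pos: [544.8, -46.0, 138.6]
orientation: [3.141, -0.001, 0.0]
wrist_force: [-4.3, 0.6, 9.3]
finger_gap: 17.1
grip_force: 40.0
```

Seated. Release, withdraw up and back, then check.

{"method": "step_arm", "body": {
  "plan": [
    [0,0,-0.05,0,0.3],
    [0,0,0,0,0.5],
    [0,0,0,0,0.6],
    [0,0,-0.5,0,0.6],
    [0,0,-1,0,0.6]
  ]
}}

```text
time: 31.15
tool_pos: [543.9, -45.8, 175.0]
orientation: [-3.14, 0.004, 0.0]
wrist_force: [0.1, 0.2, -0.4]
finger_gap: 52.4
grip_force: 0.0
```

{"method": "step_arm", "body": {
  "plan": [
    [0,0,-1,0,0.6],
    [0,0,-1,0,0.6],
    [-0.6,0,-0.5,0,0.6],
    [-1,0,0,0,0.6],
    [-1,0,0,0,0.6]
  ]
}}

```text
time: 31.65
tool_pos: [479.0, -45.9, 238.7]
orientation: [3.141, -0.0, 0.0]
wrist_force: [0.4, 0.2, -0.7]
finger_gap: 53.1
grip_force: 0.0
```

{"method": "step_arm", "body": {
  "plan": [
    [-1,0,0,0,0.6],
    [-1,0,0,0,0.6],
    [-0.8,0,0,0,0.6],
    [-0.5,0,0,0,0.6],
    [0,0,0,0,0.6]
  ]
}}

```text
time: 32.15
tool_pos: [396.5, -45.9, 238.9]
orientation: [3.141, -0.0, -0.0]
wrist_force: [0.2, -0.3, -1.1]
finger_gap: 52.8
grip_force: 0.0
```

Run:
```python
from bench import robot,cams
from h import *
s=robot.get_state();c=cams.camera("wrist");t=cams.camera("top");print(s["tool_pos"],s["orientation"])
P=wcloud(c,s);Q=cloud(t);cv2.imwrite("pics/w5.png",c["img"][:,:,::-1]);cv2.imwrite("pics/top5.png",t["img"][:,:,::-1])
for n,(x,y,h,R) in dict(L=(544,-46,135,56),M=(420,-178,121,48),S=(448,286,107,40),T=(440,-395,93,32),bot=(645,22,90,23),jar=(605,-145,97,23)).items():
  for p in(P,Q):
    try:
        q=p.reshape(-1,3);q=q[(np.hypot(q[:,0]-x,q[:,1]-y)<R-2)&(abs(q[:,2]-h)<5)]
        g=np.linalg.lstsq(np.c_[q[:,:2]-q[:,:2].mean(0),np.ones(len(q))],q[:,2],rcond=None)[0]
        print(n,h,ring(p,x,y,h,R,4),"tilt deg",np.round(np.degrees(g[:2]),1))
    except Exception:print(n,"-")
```

```text
[396.4592049  -45.90064728 238.94264806] [ 3.14147746e+00 -2.60521145e-04 -3.39192158e-04]
L 135 [10421.    544.9   -46.1    56.2   535.4   -46.1    36.    135.4] tilt deg [-0.1 -0.1]
L 135 [892.  544.2 -45.5  56.6 544.2 -45.8  40.3 135.1] tilt deg [ 0.1 -0.1]
M 121 [7353.   420.8 -178.6   48.5  421.1 -177.7   34.9  121.7] tilt deg [-0.  -0.1]
M 121 [ 655.   420.1 -178.1   48.   419.6 -178.    34.6  121.4] tilt deg [ 0.2 -0.2]
S 107 [623.  445.7 268.9  36.1 445.8 267.5  21.4 106.8] tilt deg [-0.2 -1.3]
S 107 [436.  448.9 285.6  40.8 448.2 285.7  29.7 106.9] tilt deg [0.1 0.2]
T 93 [ 743.   441.5 -394.2   32.1  440.3 -385.4   19.7   93.8] tilt deg [ 0.8 -1.8]
T 93 [ 264.   440.9 -394.8   31.7  441.  -395.    23.6   93.3] tilt deg [-1.   0.2]
bot -
bot 90 [116.  662.9  33.7  21.8 662.7  34.2  15.5  89.6] tilt deg [3.2 0.9]
jar -
jar 97 [ 132.   607.9 -145.2   22.8  608.3 -145.3   16.1   97.6] tilt deg [ 1.3 -0.2]<stdin>:9: RuntimeWarning: Mean of empty slice.
  ret = um.true_divide(
```

View pics/top5.png

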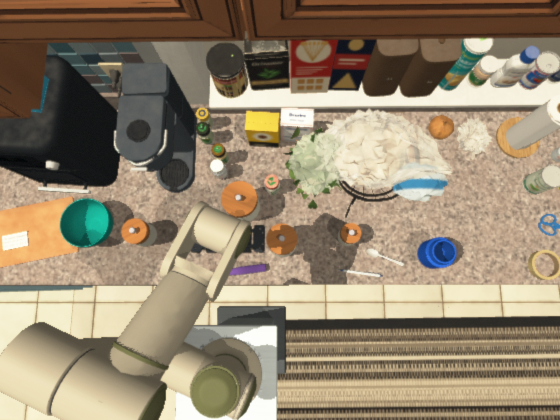

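View pics/w5.png

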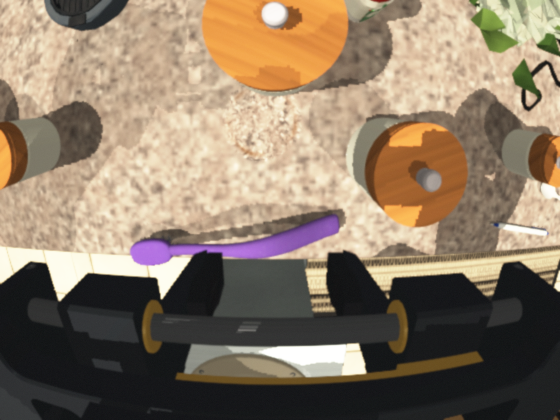

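All four lids sit at the closed heights and level: in the top view at (239,198), (282,239), (135,231) and (350,233). The bottle and jar were not touched. Handing in.

```bash
python3 -c "
from bench import robot
print(robot.job_done())"
```

```text
the job is handed in; nothing more can be done
None
```

All four canisters are closed with their own lids, each measured at its closed height and level to within camera noise. The bottle and spice jar were left alone, and I handed the job in at about 32 s.

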